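Light a stained slide at true colour and half aperture

TASK

A stained slide is clipped on the window of the light base beside the microscope, to be judged at true colour in half light. Turn the lamp dial clockwise until its white pointer stands at the small triangle on its scale, let go of the dial, then slide the sprung shutter tab to the left, against its spring, to the long half-way line so that the blade uncovers half of the window, never opening it past three quarters. The spring shuts it when it is let go, so finish while still holding the tab at half-way; leave the dial at its mark and the tweezers, marker and cover-glass boxes where they lie.

Things in the scene. Friction and masses are not known exactly. Their poses are not given: they have to be found in the camera images.
- light_base: low grey box with a pale deck, 220 mm deep (x), 200 mm wide (y), deck 58 mm above the cart; heavy, does not move. Origin under its centre on the cart, x axis from its front (towards the robot) to its back, y to its left; yaw up to 0.35 rad. In this frame: dial axis at (-65, -58) mm, shutter slot along y at x = -20 mm, round window 50 mm across at (40, 0) mm, slide and clips on it up to 4 mm high
- dial (a joint): angle of the lamp dial in rad: 0 = low stop, grows clockwise seen from above, high stop 4.71. At value v the white pointer points 2.356 - v rad counter-clockwise from the light base's x axis. The triangle is at 2.10. Starts between 0.75 and 1.45. Friction (about 0.08 N m) keeps it where it is left
- dial_grip (a point): on the dial's upright axis, 18 mm above the deck, the height to grip. Black knob: round skirt 47 mm across, 7 mm high, on it an upright grip bar 40 mm long, 12 mm wide, from 7 to 27 mm above the deck, a white line along one half of its top. Turns with the dial: x axis along the bar to the pointer end, z up
- lamp_mark (a point): small black triangle on the deck at the dial's scale, 31.5 mm from the dial's axis, its tip towards the dial (not one of the scale's 11 strokes; it stands between the fifth and the sixth); behind the dial and slightly left of straight
- shutter (a joint): travel of the shutter in m: 0 = shut (blade covers the window; where its spring pulls it), 0.050 = fully open stop; 0.025 = half-way. Grows towards the light base's +y (left). The spring force rises from 2 N when shut to 7 N at half-way and 12 N fully open; friction 0.4 N; let go, it shuts by itself
- shutter_tab (a point): centre of the shutter's black ribbed finger tab, 14.5 mm above the deck: upright block 24 mm (x) by 12 mm (y), from 1.5 to 25.5 mm above the deck, white index line down its front and over its top. Axes as the light base; moves along y, from 12 mm left of the light base's middle line when shut to 62 mm when fully open
- half_line (a point): point on the deck in the shutter slot at half-way, beside the long stroke and the half-filled circle: the tab's index line belongs above it (same x and y as the centre of the tab at half travel)
- tweezers: steel tweezers, 126 mm long, 8 mm high, lying on the cart to the right of the light base; leave alone
- marker_black: white marker with a black cap, 132 mm long, 14 mm thick, lying on the cart to the left of the light base; leave alone
- cover_box_a: small box of cover glasses, 34 x 34 x 17 mm, standing on the deck at its back left corner; leave alone
- cover_box_b: small box of cover glasses, 34 x 34 x 17 mm, standing on the cart behind the light base; leave alone

How it is judged:
On the way, in this order (a step that is already met when the one before it is completed fails the run):
1. the dial's pointer stands at the triangle, the dial is let go and the shutter is still shut (value of joint dial between 1.96 and 2.24 rad and contact force between the fingers and dial below 0.3 N and value of joint shutter below 0.004 m), for 0.2 s.
2. the shutter is at half travel with the dial still at its mark (value of joint dial between 1.96 and 2.24 rad and value of joint shutter between 0.021 and 0.029 m), for 0.3 s.
At the end, for the whole second after the job is handed in: dial within 0.14 rad of the triangle (2.10) and not touched; shutter at half travel, 25 mm +-4 mm, at rest, and held there against its spring by the gripper's fingers (contact force over 2 N) (all of step 2 and velocity of joint shutter between -0.004 and 0.004 m/s and contact force between the fingers and shutter above 2 N and contact force between the fingers and dial below 0.3 N); the arm keeps its last pose, push and grip.
It fails at once if the shutter was opened past three quarters (38 mm) (value of joint shutter above 0.038 m).
It fails at once if the tweezers was pushed about (over 25 mm) (distance of tweezers from where it was at the start of the episode above 0.025 m).
It fails at once if the marker was pushed about (over 25 mm) (distance of marker_black from where it was at the start of the episode above 0.025 m).
It fails at once if the cover-glass box on the deck was pushed about (over 25 mm) (distance of cover_box_a from where it was at the start of the episode above 0.025 m).
It fails at once if the cover-glass box on the cart was pushed about (over 25 mm) (distance of cover_box_b from where it was at the start of the episode above 0.025 m).
It also fails if it takes over 45 s, if anything falls off the work surface, if the arm or the gripper's body presses on something with over 40 N, if the wrist force passes 120 N, or if a joint passes its speed limit or range.

ROBOT

A 6-joint arm with a two-finger parallel gripper is mounted at the origin on a cart in front of the work surface, level with it; the furniture and walls round the work are solid. World frame = base frame: x ahead of the robot, y to its left, z up, the work surface at z = 0. Lengths are in m, angles in rad, forces in N, time in s.
With the tool pointing down it reaches from about 0.35 to 0.775 m from the base axis. Payload 5.5 kg.
Tool frame: the origin (TCP) lies at the very end of the fingers, on their centre line; the grasp point (between the pads) lies 19 mm behind it; x points along the fingers, y is the direction in which the jaws open and shut, and the axes are right-handed (so a half turn about x gives the same grasp; the last joint's range is limited). The gripper opens to 85 mm and grips with 20 to 120 N. Pads are 22 mm wide; open, the fingers measure 114 mm over their backs; the gripper's body (76 mm by 85 mm) begins 54 mm behind the grasp point. The pads swing forward as they close: fully open they stand 13 mm farther back than shut.
Start: joints at [1.139, 0.313, 0.046, 1.304, 0, 1.431], TCP at [0.165, 0.551, 0.231] pointing down, gripper open.
Joint ranges: [-2.76, 2.76], [-0.86, 1.69], [-1.03, 1.26], [-2.2, 2.34], [-1.47, 1.5], [-3.14, 3.14]. Speed limits (rad/s): [2.57, 2.57, 3.14, 3.14, 3.14, 3.14].

INTERFACE

Orientations are given as a unit quaternion [w, x, y, z].
In Python, from workcell import readout, cams, env, finder gives the robot as it stands.
- The arm moves only by the tool drive_tool, never from a script. Its argument "moves" is a list that holds one entry, the list of rows, each a list of 7 numbers: the shift along the tool's x, y, z in m, then the turn, a rotation vector about the tool's x, y, z in rad, then the closure in counts, from 0 (fully open) to 255 (shut). A call has exactly 5 rows; each row is the pose to reach, as a shift and turn from the pose measured when the call began, along the tool's axes at that moment; what a row does not reach only later rows make up. A row lasts 1/8 s, in which the tool goes at most 62.5 mm and 10.7 degrees, less where a joint would pass 70% of its speed; a pose out of reach is approached as far as the arm can. A call with a gripper value outside its range is refused whole. The fingers move at their own pace and stop on an object; "squeeze" is the grip in N (left out, the last holds). Time passes only in rows, so rows that repeat a pose let the fingers close, or fill a call up. It gives the time, the measured TCP pose, the force and the opening at its end, in the units of the state.
- readout.get_state(): the state, without advancing time (a new reading comes with each control period).
- cams.read_camera(name): name is "scene" or "side" or "wrist"; returns the picture (400x640x3 uint8, blue, green, red); there is no depth.
- cams.camera_params(name): a dict with "mtx" (3x3 intrinsics, pixels), "dist" ([k1, k2, p1, p2, k3] as OpenCV has them; the pictures are not rectified), "R" (3x3) and "t" (3): a world point X has camera coordinates R X + t; the wrist camera has in their place "mount" (4x4, takes a point from camera to tool coordinates, whose origin is the TCP and whose axes are the tool frame's). Camera axes: x right, y down, z forward; pixel columns grow to the right and rows downward; lengths in m; the calibration is good to about 2 mm. A picture is of the moment at which its call begins: read the wrist's pose just before it. camera_params takes no time and is no camera call.
- env.hand_in(): hands the job in, once; it reports no verdict.
Trained networks look in the newest picture that a camera, given by its name, has taken for a name from the list of things; names that differ only in an ending like _2 or _b are one class to them, and where a whole thing is asked for, a point or a joint stands for the part that bears it (a point fixed in the world has none). Each returns a list of dicts, best first, with "conf" (0 to 1); they miss things now and then, are a little off and sometimes report something else, mostly with a low value. They report only what shows in the picture. A call takes as long as a camera call.
- finder.regions_of(camera, name): "pixels" (400x640 bool, what is visible of it) and "point" ([column, row] in pixels, amid what is visible of it).
The state is a dict: "clock": time; "joint_pos": joint angles; "qvel": joint speeds; "tau": joint torques, N m; "tcp_pos": TCP position; "orientation": TCP orientation; "wrist_force": force on the tool from outside, world axes, zero at the start; "ft_torque": the same for the moment, N m; "finger_gap": finger opening in m.
Only numpy, scipy, OpenCV 4.12 (cv2) and the standard library are available. Lean on these libraries where they do the work, as an engineer would, in place of code of your own. Each camera call takes 0.05 s, during which the arm holds its last target.

## Working session

There is one attempt and no reset: what is moved stays moved. The work goes in short steps, Python scripts to look and compute and a tool call to move; the robot and the scene stay as the last step left them, time stands still between calls to the robot, and variables do not carry over. Pictures are saved under pics/ and viewed, and the job is handed in when it is done.

Besides the shell and the picture viewer there is one more tool, called after "Emit:" in YAML: its name, and indented under it one key for each argument. drive_tool: Moves the arm, as the interface text tells. Its arguments: {"type":"object","properties":{"moves":{"type":"array"},"squeeze":{"type":"number"}},"required":["moves"]}

```bash
ls; mkdir -p pics; python3 - <<'E'
from workcell import readout, cams
import cv2
s=readout.get_state()
for k,v in s.items(): print(k,v)
for n in ["scene","side","wrist"]:
    im=cams.read_camera(n); cv2.imwrite(f"pics/{n}0.png",im)
    p=cams.camera_params(n); print(n,{k:(v.tolist() if hasattr(v,'tolist') else v) for k,v in p.items()})
E
```

```text
pics
clock 0.0
joint_pos [1.13942688e+00 3.14009175e-01 4.49731174e-02 1.30357117e+00
 8.41570723e-06 1.43120625e+00]
qvel [-1.53453599e-04 -1.76305429e-04  8.82554353e-04 -1.73148891e-03
 -9.07352728e-04 -7.47566903e-05]
tau [ 4.57058222e-04 -4.80626786e+01  2.98533297e+01  1.94089237e-02
  4.86272552e-05 -2.73035354e-07]
tcp_pos [0.16519246 0.55023682 0.23040146]
orientation [ 0.69941171  0.1021805   0.69977803 -0.10340749]
wrist_force [ 0.31830367  0.52160875 -0.61264975]
ft_torque [ 0.00878113 -0.05685343 -0.02091987]
finger_gap 0.08544732133041746
scene {'mtx': [[468.5469422574167, 0.0, 307.65291904463925], [0.0, 468.5469422574167, 195.93020739039494], [0.0, 0.0, 1.0]], 'dist': [-0.017414689008167325, 0.0, 0.0, 0.0, 0.0], 'R': [[0.7024206190208053, -0.7117601433532729, -0.0016650249718468929], [-0.5143820975782466, -0.5060128731236064, -0.6923597546970768], [0.49195155418540143, 0.4871842265169524, -0.7215505510826303]], 't': [-0.1730601577619453, 0.5031850586739605, 0.5034199199949635]}
side {'mtx': [[431.7797801189724, 0.0, 324.69690578445613], [0.0, 431.7797801189724, 194.4141537619644], [0.0, 0.0, 1.0]], 'dist': [-0.1146831155078192, 0.0, 0.0, 0.0, 0.0], 'R': [[0.9789372494178779, 0.20415938649686471, 0.0008981132352865845], [0.17733151603031216, -0.8481021783574021, -0.49927570388295534], [-0.10117012960627629, 0.4889188480419354, -0.8664427072258128]], 't': [-0.582990192498269, 0.22051344734105938, 0.8319121226840915]}
wrist {'mtx': [[323.0879569768932, 0.0, 319.62790677373107], [0.0, 323.0879569768932, 200.47127208454438], [0.0, 0.0, 1.0]], 'dist': [-0.009234917926262475, 0.0, 0.0, 0.0, 0.0], 'mount': [[-0.0008347651232249573, -0.25770511330831414, 0.966223254606273, -0.1415529037110272], [0.9999996315243307, -0.0004086538695778432, 0.0007549524609280635, 6.5329523062152e-05], [0.00020029576238526483, 0.9662235287844962, 0.2577053594802477, -0.06495170466491926], [0.0, 0.0, 0.0, 1.0]]}
```

View pics/scene0.png

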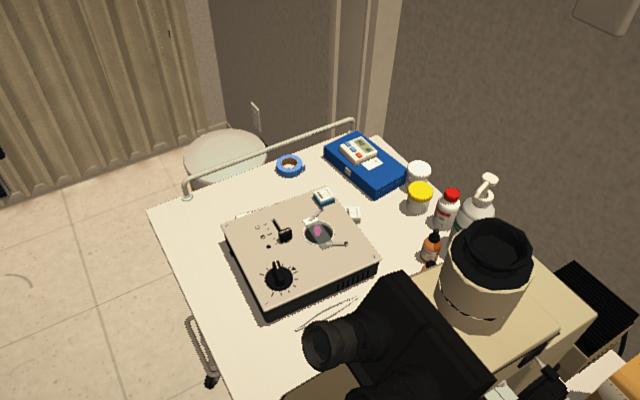

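View pics/side0.png

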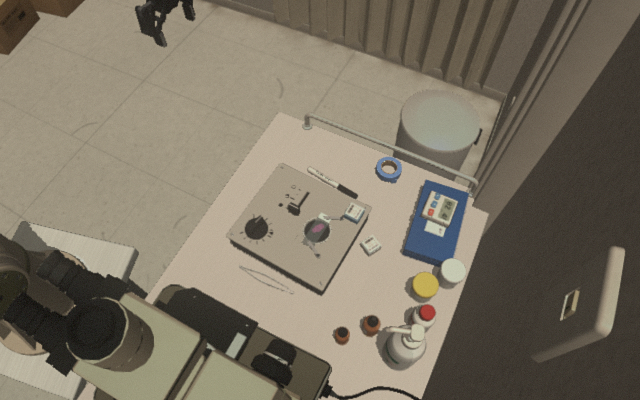

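View pics/wrist0.png

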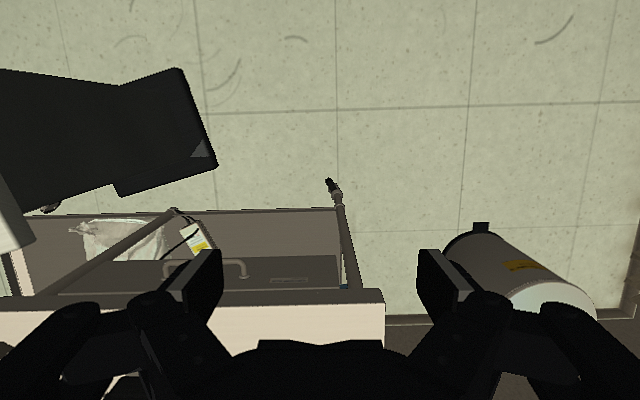

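```bash
python3 - <<'E'
import cv2
a=cv2.imread('pics/scene0.png')[175:325,205:405]; cv2.imwrite('pics/sc_crop.png',cv2.resize(a,None,fx=4,fy=4,interpolation=cv2.INTER_CUBIC))
a=cv2.imread('pics/side0.png')[155:305,215:415]; cv2.imwrite('pics/sd_crop.png',cv2.resize(a,None,fx=4,fy=4,interpolation=cv2.INTER_CUBIC))
E
```

```text
(no output)
```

View pics/sc_crop.png

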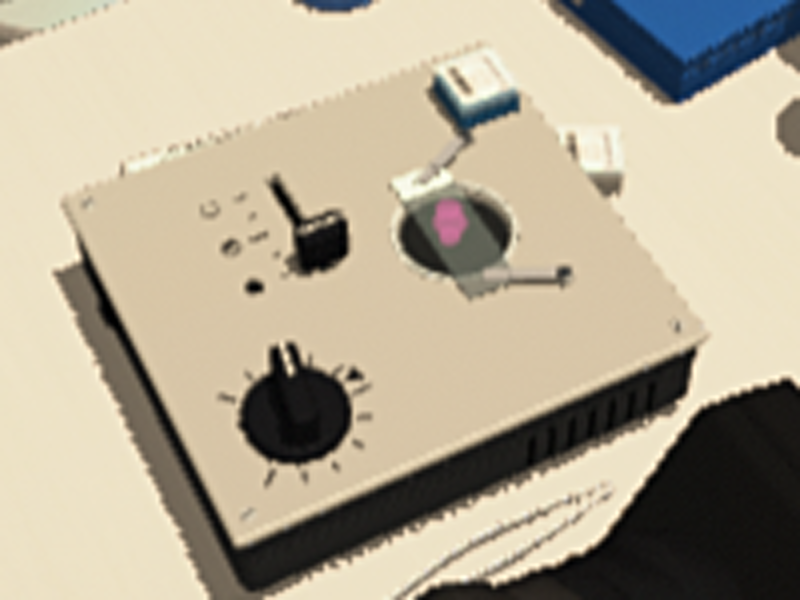

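View pics/sd_crop.png

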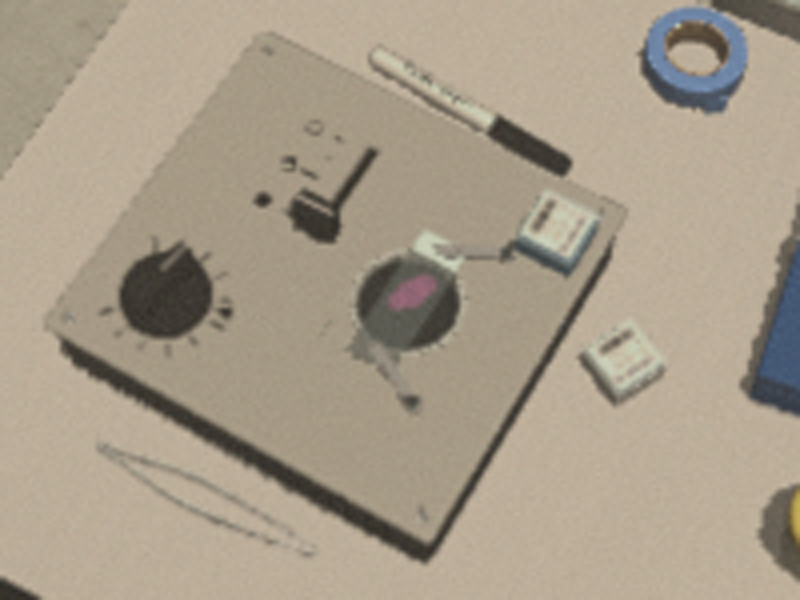

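```bash
cat > h.py <<'E'
import numpy as np, cv2
from scipy.optimize import least_squares
from scipy.spatial.transform import Rotation as Ro
from workcell import readout, cams
def quat(s): w,x,y,z=s['orientation']; return Ro.from_quat([x,y,z,w])
def proj(p,X):
    X=np.atleast_2d(np.asarray(X,float))
    return cv2.projectPoints(X,cv2.Rodrigues(p['R'] if isinstance(p['R'],np.ndarray) else np.array(p['R']))[0],np.array(p['t'],float),np.array(p['mtx']),np.array(p['dist']))[0][:,0]
def wristp(s):
    p=cams.camera_params('wrist'); M=np.array(p['mount']); T=np.eye(4); T[:3,:3]=quat(s).as_matrix(); T[:3,3]=s['tcp_pos']
    C=np.linalg.inv(T@M); return dict(mtx=p['mtx'],dist=p['dist'],R=C[:3,:3],t=C[:3,3])
def onplane(p,px,z):
    u=cv2.undistortPoints(np.array([[px]],float),np.array(p['mtx']),np.array(p['dist']))[0,0]
    R=np.array(p['R']);t=np.array(p['t']); d=R.T@np.array([u[0],u[1],1]); c=-R.T@t
    return c+d*(z-c[2])/d[2]
def b2w(b,X):
    X=np.atleast_2d(np.asarray(X,float)); c,s=np.cos(b[2]),np.sin(b[2])
    return np.c_[b[0]+c*X[:,0]-s*X[:,1], b[1]+s*X[:,0]+c*X[:,1], X[:,2]]
E
cat > fit.py <<'E'
from h import *
P=np.array([[-.11,-.1,.058],[-.11,.1,.058],[.11,-.1,.058],[.11,.1,.058],[-.0345,-.05,.058],[.04,0,.058]])
sc=np.array([[240,545],[65,200],[708,335],[495,43],[355,375],[455,233]])/4+[205,175]
sd=np.array([[48,325],[265,32],[425,550],[625,208],[226,311],[408,303]])/4+[215,155]
ps,pd=cams.camera_params('scene'),cams.camera_params('side')
def f(b,w=(1,1)): 
    X=b2w(b,P); return np.r_[(proj(ps,X)-sc).ravel()*w[0],(proj(pd,X)-sd).ravel()*w[1]]
for w in [(1,1),(1,0),(0,1)]:
    r=least_squares(f,[.5,.1,0],args=(w,)); print(w,r.x.round(4)); print(f(r.x).reshape(-1,2).round(1).tolist())
b=least_squares(f,[.5,.1,0]).x
for p,a,t in [(ps,(297,430),(285,350)),(pd,(158,272),(185,245))]:
    pass
tip_sc=onplane(ps,np.array([285,348])/4+[205,175],.085); tip_sd=onplane(pd,np.array([184,244])/4+[215,155],.085)
d=b2w(b,[[-.065,-.058,.085]])[0]
print('dial',d)
for t in (tip_sc,tip_sd):
    v=t-d; print(t.round(4),np.hypot(v[0],v[1]), 'v=',2.356-(np.arctan2(v[1],v[0])-b[2]))
E
python3 fit.py
```

```text
(1, 1) [ 0.4897  0.2616 -0.3225]
[[-0.9, -1.1], [-0.3, -1.5], [0.3, -0.4], [-2.2, -0.7], [-0.1, -0.2], [0.2, -0.8], [-1.6, 0.4], [-0.5, 0.7], [0.4, -0.5], [0.3, 2.1], [-0.3, 1.7], [-0.2, 1.2]]
(1, 0) [ 0.4891  0.2599 -0.3236]
[[-0.5, -0.2], [0.1, -0.9], [0.9, 0.5], [-1.6, -0.1], [0.4, 0.6], [0.7, -0.1], [-2.1, 1.1], [-0.8, 1.3], [-0.2, 0.3], [-0.0, 2.8], [-0.8, 2.4], [-0.7, 2.0]]
(0, 1) [ 0.4897  0.2637 -0.322 ]
[[-1.7, -1.9], [-1.0, -2.1], [-0.6, -1.1], [-2.9, -1.3], [-0.9, -0.9], [-0.6, -1.5], [-1.2, -0.5], [-0.2, -0.1], [0.7, -1.6], [0.5, 1.2], [0.1, 0.8], [0.0, 0.3]]
dial [0.40962503 0.22723349 0.085     ]
[0.4174 0.2406 0.085 ] 0.015485064466757249 v= 0.9892902845159075
[0.4173 0.2477 0.085 ] 0.021880701254007817 v= 0.8200935360594301
```

```bash
python3 - <<'E'
from h import *
ps,pd=cams.camera_params('scene'),cams.camera_params('side')
def und(p,px): return cv2.undistortPoints(np.array([[px]],float),np.array(p['mtx']),np.array(p['dist']))[0,0]
Pm=lambda p: np.c_[np.array(p['R']),np.array(p['t'])]
for n,a,b in [('eyep tip',(318,345),(50,268)),('eyep tip2',(318,345),(10,310)),('head',(490,235),(100,330)),('head corner',(400,275),(180,290))]:
    X=cv2.triangulatePoints(Pm(ps),Pm(pd),und(ps,a).reshape(2,1),und(pd,b).reshape(2,1))[:,0]; X=X[:3]/X[3]; print(n,X.round(3),proj(ps,X).round(),proj(pd,X).round())
for px in [(318,345),(400,275),(300,390)]:
    for z in (0,.1,.2,.3,.4): print(px,z,onplane(ps,px,z).round(3))
for px in [(50,268),(180,290),(135,300)]:
    for z in (0,.1,.2,.3,.4): print('side',px,z,onplane(pd,px,z).round(3))
s=readout.get_state(); print(quat(s).as_matrix().round(3))
E
```

```text
eyep tip [ 0.259 -0.002  0.365] [[320. 347.]] [[ 50. 266.]]
eyep tip2 [ 0.25  -0.042  0.404] [[355. 368.]] [[  8. 284.]]
head [ 0.391 -0.059  0.432] [[495. 239.]] [[100. 325.]]
head corner [0.401 0.019 0.298] [[397. 272.]] [[180. 293.]]
(318, 345) 0 [0.392 0.12  0.   ]
(318, 345) 0.1 [0.356 0.087 0.1  ]
(318, 345) 0.2 [0.319 0.054 0.2  ]
(318, 345) 0.3 [0.283 0.022 0.3  ]
(318, 345) 0.4 [ 0.246 -0.011  0.4  ]
(400, 275) 0 [0.594 0.108 0.   ]
(400, 275) 0.1 [0.529 0.077 0.1  ]
(400, 275) 0.2 [0.464 0.045 0.2  ]
(400, 275) 0.3 [0.399 0.014 0.3  ]
(400, 275) 0.4 [ 0.335 -0.017  0.4  ]
(300, 390) 0 [0.321 0.09  0.   ]
(300, 390) 0.1 [0.294 0.061 0.1  ]
(300, 390) 0.2 [0.268 0.032 0.2  ]
(300, 390) 0.3 [0.241 0.004 0.3  ]
(300, 390) 0.4 [ 0.215 -0.025  0.4  ]
side (50, 268) 0 [-0.017  0.072  0.   ]
side (50, 268) 0.1 [0.059 0.051 0.1  ]
side (50, 268) 0.2 [0.135 0.03  0.2  ]
side (50, 268) 0.3 [0.211 0.009 0.3  ]
side (50, 268) 0.4 [ 0.287 -0.011  0.4  ]
side (180, 290) 0 [0.28  0.093 0.   ]
side (180, 290) 0.1 [0.32  0.069 0.1  ]
side (180, 290) 0.2 [0.361 0.046 0.2  ]
side (180, 290) 0.3 [0.401 0.023 0.3  ]
side (180, 290) 0.4 [ 0.442 -0.     0.4  ]
side (135, 300) 0 [0.197 0.052 0.   ]
side (135, 300) 0.1 [0.247 0.034 0.1  ]
side (135, 300) 0.2 [0.298 0.015 0.2  ]
side (135, 300) 0.3 [ 0.348 -0.003  0.3  ]
side (135, 300) 0.4 [ 0.398 -0.021  0.4  ]
[[-0.001  0.288  0.958]
 [-0.001  0.958 -0.288]
 [-1.    -0.001 -0.   ]]
```

Emit:
drive_tool:
  moves:
    - [[0,-0.024,0.033,-0.14,0,0,0],[0,-0.048,0.066,-0.28,0,0,0],[0,-0.072,0.098,-0.42,0,0,0],[0,-0.096,0.131,-0.56,0,0,0],[0,-0.12,0.164,-0.7,0,0,0]]

```text
clock: 0.78
tcp_pos: [0.2883, 0.387, 0.2305]
orientation: [0.692, -0.145, 0.692, 0.145]
wrist_force: [-0.2, -0.4, 0.1]
finger_gap: 0.0853
```

```bash
cat >> h.py <<'E'
BASE=np.array([0.4897,0.2616,-0.3225])
def togo(target,yaw_y,s=None):
    """shift in tool axes and rotation vector to pose with tool x down, y axis at yaw"""
    s=s or readout.get_state(); R=quat(s).as_matrix()
    c,sn=np.cos(yaw_y),np.sin(yaw_y)
    Rt=np.array([[0,c,sn],[0,sn,-c],[-1,0,0]])
    d=R.T@(np.array(target)-s['tcp_pos']); rv=Ro.from_matrix(R.T@Rt).as_rotvec()
    y=R[:,1]; print('clock',round(s['clock'],3),'tcp',s['tcp_pos'].round(4),'yaw_y',round(float(np.arctan2(y[1],y[0])),4),'gap',round(s['finger_gap'],4),'F',np.round(s['wrist_force'],2),'j',np.round(s['joint_pos'],3)); print('togo',d.round(4),rv.round(4)); return d,rv
E
python3 -c "
from h import *
togo([.41,.227,.21],2.70)"
```

```text
clock 0.775 tcp [0.2883 0.387  0.2305] yaw_y 1.9839 gap 0.0853 F [-0.22 -0.38  0.06] j [ 7.640e-01  1.360e-01 -1.830e-01  1.253e+00 -1.000e-03  3.510e-01]
togo [ 0.0207 -0.1954  0.0472] [-7.161e-01 -1.600e-03  6.000e-04]
```

Emit:
drive_tool:
  moves:
    - [[0.004,-0.04,0.01,-0.145,0,0,0],[0.008,-0.08,0.019,-0.29,0,0,0],[0.012,-0.12,0.028,-0.435,0,0,0],[0.016,-0.16,0.038,-0.58,0,0,0],[0.02,-0.195,0.047,-0.716,0,0,0]]

```text
clock: 1.4
tcp_pos: [0.4102, 0.226, 0.2104]
orientation: [0.596, -0.38, 0.597, 0.379]
wrist_force: [-0.3, 0.7, -0.0]
finger_gap: 0.0851
```

```bash
python3 - <<'E'
from h import *
s=readout.get_state(); im=cams.read_camera('wrist'); cv2.imwrite('pics/w1.png',im)
togo([.41,.227,.21],2.70,s)
p=wristp(s)
for X in ([-.065,-.058,.058],[-.0345,-.05,.058],[-.02,.012,.0835],[-.065,-.058,.085]): print(X,proj(p,b2w(BASE,[X])).round(1))
np.savez('w1.npz',R=p['R'],t=p['t'])
cv2.imwrite('pics/w1c.png',cv2.resize(im[60:340,150:490],None,fx=2.1,fy=2.1,interpolation=cv2.INTER_CUBIC))
E
```

```text
clock 1.4 tcp [0.4102 0.226  0.2104] yaw_y 2.7039 gap 0.0851 F [-0.27  0.67 -0.04] j [ 3.33e-01  1.17e-01 -2.55e-01  1.20e+00 -1.00e-03 -8.00e-01]
togo [0.0004 0.0006 0.0009] [ 0.0039 -0.0019 -0.0002]
[-0.065, -0.058, 0.058] [[320.7 187.5]]
[-0.0345, -0.05, 0.058] [[289.5 199.4]]
[-0.02, 0.012, 0.0835] [[280.7 273.3]]
[-0.065, -0.058, 0.085] [[320.8 194.4]]
```

View pics/w1.png

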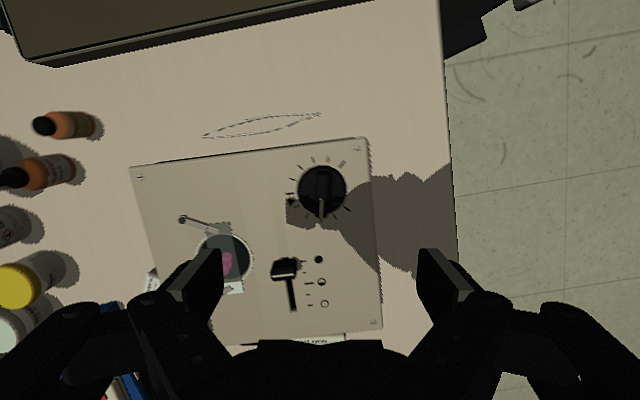

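View pics/w1c.png

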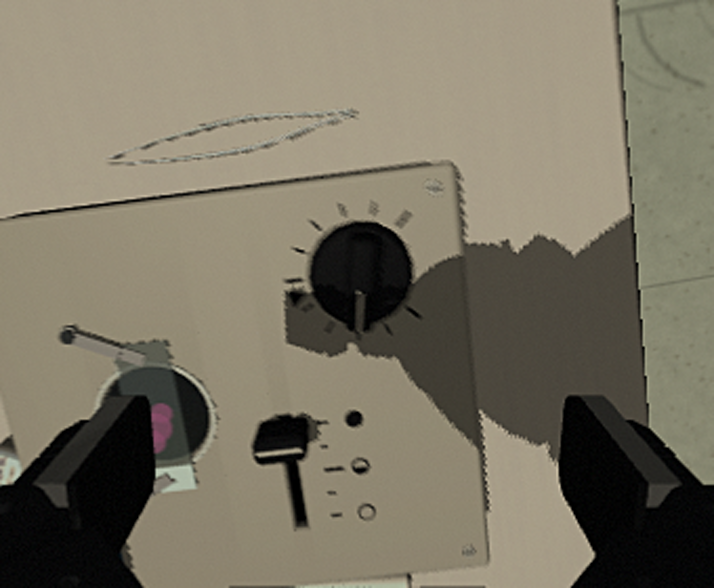

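```bash
python3 - <<'E'
import cv2
im=cv2.imread('pics/w1.png')
cv2.imwrite('pics/w1d.png',cv2.resize(im[140:240,270:400],None,fx=6,fy=6,interpolation=cv2.INTER_CUBIC))
E
cat > fit2.py <<'E'
from h import *
exec(open('fit.py').read().split('for w in')[0].replace('from h import *',''))
n=np.load('w1.npz'); pw=cams.camera_params('wrist'); pw=dict(mtx=pw['mtx'],dist=pw['dist'],R=n['R'],t=n['t'])
PW=np.array([[-.11,-.1,.058],[-.11,.1,.058],[.11,-.1,.058],[-.065,-.058,.065],[-.0345,-.05,.058],[-.02,.037,.058]])
wr=np.array([[368,137.5],[382,328],[130.5,166.5],[321.9,189.5],[290.5,201.9],[np.nan,np.nan]])
PW=PW[:5];wr=wr[:5]
def g(b): return (proj(pw,b2w(b,PW))-wr).ravel()
r=least_squares(g,BASE); print('wrist',r.x.round(4),g(r.x).reshape(-1,2).round(1).tolist())
h=lambda b: np.r_[g(b),f(b)]
r=least_squares(h,BASE); print('all',r.x.round(4),h(r.x).reshape(-1,2).round(1).tolist())
E
python3 fit2.py
```

```text
wrist [ 0.4883  0.2637 -0.3197] [[-0.6, -0.0], [0.5, 1.0], [-2.1, -0.1], [1.1, 0.9], [1.2, -1.2]]
all [ 0.4888  0.2629 -0.3229] [[-1.2, -0.2], [-0.6, 0.9], [-2.9, -1.1], [0.3, 0.6], [0.4, -1.7], [-1.8, -1.3], [-1.1, -1.6], [-0.6, -0.5], [-2.9, -0.8], [-1.0, -0.3], [-0.6, -0.9], [-1.8, -0.2], [-0.6, 0.1], [0.1, -1.2], [0.0, 1.5], [-0.5, 1.1], [-0.5, 0.6]]
```

View pics/w1d.png

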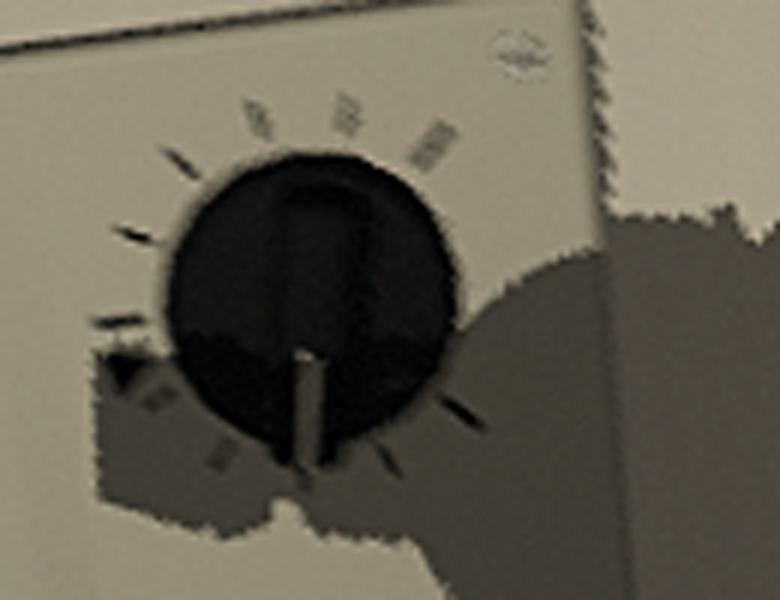

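```bash
sed -i 's/^BASE=.*/BASE=np.array([0.4886,0.2630,-0.3220])/' h.py; python3 - <<'E'
from h import *
d=b2w(BASE,[[-.065,-.058,.070],[-.02,.012,.0725],[-.02,.037,.0725]]); print(d.round(4)); togo(d[0],2.704)
E
```

```text
[[0.4086 0.2286 0.07  ]
 [0.4734 0.2807 0.0725]
 [0.4813 0.3044 0.0725]]
clock 1.45 tcp [0.4125 0.2235 0.2098] yaw_y 2.706 gap 0.0854 F [ 2.79 -1.21 -0.6 ] j [ 0.328  0.119 -0.255  1.199 -0.004 -0.807]
togo [0.1398 0.0059 0.0034] [ 0.002  -0.0034  0.0018]
```

Emit:
drive_tool:
  moves:
    - [[0.04,0.006,0.003,0,0,0,0],[0.08,0.006,0.003,0,0,0,0],[0.1,0.006,0.003,0,0,0,60],[0.1,0.006,0.003,0,0,0,60],[0.1,0.006,0.003,0,0,0,60]]
  squeeze: 30

```text
clock: 2.08
tcp_pos: [0.4088, 0.2287, 0.1106]
orientation: [0.596, -0.381, 0.597, 0.379]
wrist_force: [-0.1, -0.1, 0.3]
finger_gap: 0.0654
```

```bash
python3 - <<'E'
from h import *
d=b2w(BASE,[[-.065,-.058,.070]])
s=readout.get_state(); im=cams.read_camera('wrist'); cv2.imwrite('pics/w2.png',im)
togo(d[0],2.704,s); p=wristp(s); print(proj(p,b2w(BASE,[[-.065,-.058,.065],[-.065,-.058,.085],[-.0345,-.05,.058],[-.02,.037,.058]])).round(1))
E
```

```text
clock 2.075 tcp [0.4088 0.2287 0.1106] yaw_y 2.7059 gap 0.0654 F [-0.13 -0.06  0.28] j [ 0.341  0.185 -0.432  0.954 -0.004 -0.794]
togo [ 0.0406  0.0002 -0.0001] [ 0.0019 -0.0027  0.0025]
[[320.1 223.9]
 [320.1 235.7]
 [274.3 237.2]
 [272.5 352.9]]
```

View pics/w2.png

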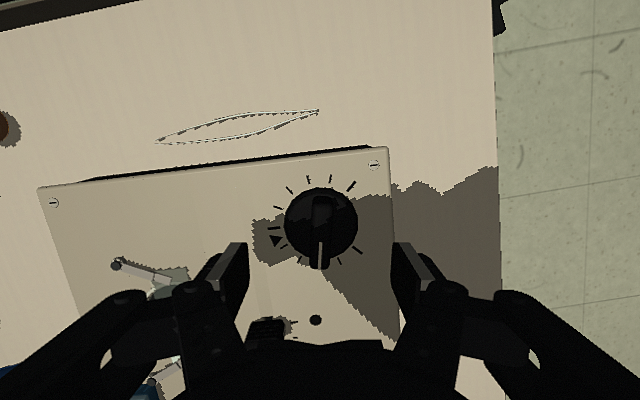

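Emit:
drive_tool:
  moves:
    - [[0.02,0,0,0,0,0,60],[0.04,0,0,0,0,0,60],[0.04,0,0,0,0,0,150],[0.04,0,0,0,0,0,255],[0.04,0,0,0,0,0,255]]
  squeeze: 30

```text
clock: 2.75
tcp_pos: [0.4087, 0.2294, 0.072]
orientation: [0.596, -0.381, 0.596, 0.38]
wrist_force: [-9.0, 5.0, 23.5]
finger_gap: 0.0113
```

Emit:
drive_tool:
  moves:
    - [[0,0,0,0,0,0,255],[0,0,0,0,0,0,255],[0,0,0,0,0,0,255],[0,0,0,0,0,0,255],[0,0,0,0,0,0,255]]

```text
clock: 3.38
tcp_pos: [0.4087, 0.2295, 0.0722]
orientation: [0.596, -0.381, 0.596, 0.38]
wrist_force: [-2.1, 1.7, 1.6]
finger_gap: 0.0108
```

```bash
python3 - <<'E'
from h import *
d=b2w(BASE,[[-.065,-.058,.070]])
togo(d[0],1.505)
E
```

```text
clock 3.375 tcp [0.4087 0.2295 0.0722] yaw_y 2.7064 gap 0.0108 F [-2.14  1.67  1.64] j [ 0.341  0.224 -0.489  0.857 -0.001 -0.795]
togo [ 0.0022 -0.0003 -0.0009] [1.2014e+00 7.0000e-04 1.6000e-03]
```

Emit:
drive_tool:
  moves:
    - [[0,0,0,0.13,0,0,255],[0,0,0,0.26,0,0,255],[0,0,0,0.39,0,0,255],[0,0,0,0.52,0,0,255],[0,0,0,0.65,0,0,255]]

```text
clock: 4.0
tcp_pos: [0.4085, 0.2297, 0.0722]
orientation: [0.687, -0.169, 0.686, 0.168]
wrist_force: [-2.3, 1.6, 1.6]
finger_gap: 0.0112
```

```bash
python3 - <<'E'
from h import *
togo([.4087,.2293,.072],1.505)
E
```

```text
clock 4.0 tcp [0.4085 0.2297 0.0722] yaw_y 2.0524 gap 0.0112 F [-2.27  1.55  1.65] j [ 0.341  0.224 -0.489  0.857 -0.001 -0.14 ]
togo [ 0.0002 -0.0005  0.    ] [0.5474 0.0007 0.0006]
```

Emit:
drive_tool:
  moves:
    - [[0,0,0,0.13,0,0,255],[0,0,0,0.26,0,0,255],[0,0,0,0.4,0,0,255],[0,0,0,0.55,0,0,255],[0,0,0,0.55,0,0,255]]

```text
clock: 4.62
tcp_pos: [0.4084, 0.23, 0.0722]
orientation: [0.707, 0.024, 0.706, -0.024]
wrist_force: [-1.4, 1.2, 1.4]
finger_gap: 0.0108
```

```bash
python3 - <<'E'
from h import *
s=readout.get_state(); im=cams.read_camera('wrist'); cv2.imwrite('pics/w3.png',im)
togo([.4087,.2293,.072],1.505,s);p=wristp(s); print(proj(p,b2w(BASE,[[-.065,-.058,.065],[-.0345,-.05,.058],[-.02,.037,.058]])).round(1))
im=cams.read_camera('scene'); cv2.imwrite('pics/s3.png',im)
E
```

```text
clock 4.625 tcp [0.4084 0.23   0.0722] yaw_y 1.5039 gap 0.0108 F [-1.39  1.24  1.39] j [ 0.341  0.224 -0.489  0.857  0.     0.408]
togo [ 0.0002 -0.0007  0.0003] [-0.0011  0.0006 -0.0003]
[[316.4 250.1]
 [316.8 298.5]
 [457.2 353.7]]
```

View pics/w3.png

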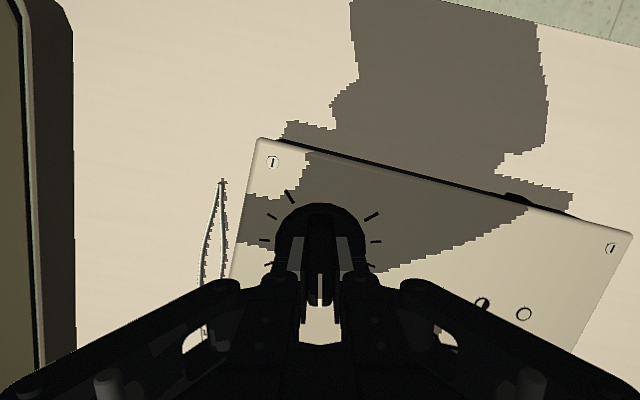

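View pics/s3.png

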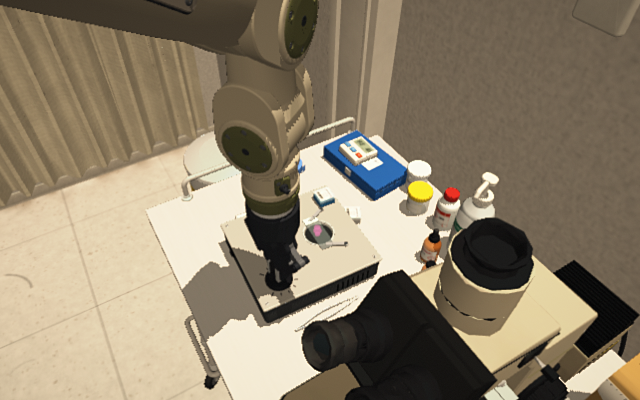

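Emit:
drive_tool:
  moves:
    - [[0,0,0,0,0,0,130],[0,0,0,0,0,0,130],[0,0,0,0,0,0,130],[-0.05,0,0,0,0,0,130],[-0.1,0,0,0,0,0,130]]

```text
clock: 5.35
tcp_pos: [0.4079, 0.2296, 0.1729]
orientation: [0.706, 0.023, 0.707, -0.023]
wrist_force: [1.1, 0.7, -0.3]
finger_gap: 0.0415
```

Emit:
drive_tool:
  moves:
    - [[-0.03,0,-0.02,0,0,0,130],[-0.04,0,-0.04,0,0,0,130],[-0.04,0,-0.04,0,0,0,130],[-0.04,0,-0.04,0,0,0,130],[-0.04,0,-0.04,0,0,0,130]]

```text
clock: 5.98
tcp_pos: [0.3678, 0.232, 0.2118]
orientation: [0.706, 0.023, 0.708, -0.024]
wrist_force: [0.5, -0.3, 0.3]
finger_gap: 0.0421
```

```bash
python3 - <<'E'
from h import *
s=readout.get_state(); im=cams.read_camera('wrist'); cv2.imwrite('pics/w4.png',im)
togo([.4087,.2293,.072],1.505,s);p=wristp(s); print(proj(p,b2w(BASE,[[-.065,-.058,.065],[-.065,-.058,.085],[-.0345,-.05,.058],[-.02,.037,.058],[-.02,.012,.0835]])).round(1))
np.savez('w4.npz',R=p['R'],t=p['t'])
E
```

```text
clock 5.975 tcp [0.3678 0.232  0.2118] yaw_y 1.5049 gap 0.0421 F [ 0.51 -0.29  0.29] j [ 0.378  0.053 -0.323  1.198 -0.     0.444]
togo [0.1397 0.0002 0.0413] [-0.0001 -0.0023  0.0015]
[[318.8 230.4]
 [318.7 238.1]
 [318.9 257.9]
 [397.6 290.3]
 [378.7 298.5]]
```

View pics/w4.png

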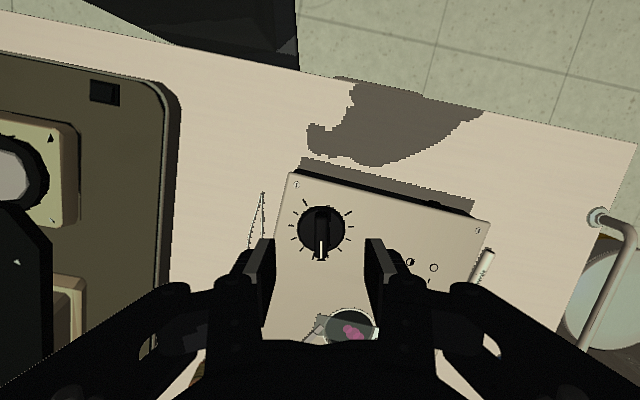

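```bash
python3 - <<'E'
import cv2
im=cv2.imread('pics/w4.png')
cv2.imwrite('pics/w4c.png',cv2.resize(im[185:275,270:380],None,fx=7,fy=6.6,interpolation=cv2.INTER_CUBIC) if 0 else cv2.resize(im[185:275,270:380],None,fx=6.6,fy=6.6,interpolation=cv2.INTER_CUBIC))
E
```

```text
(no output)
```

View pics/w4c.png

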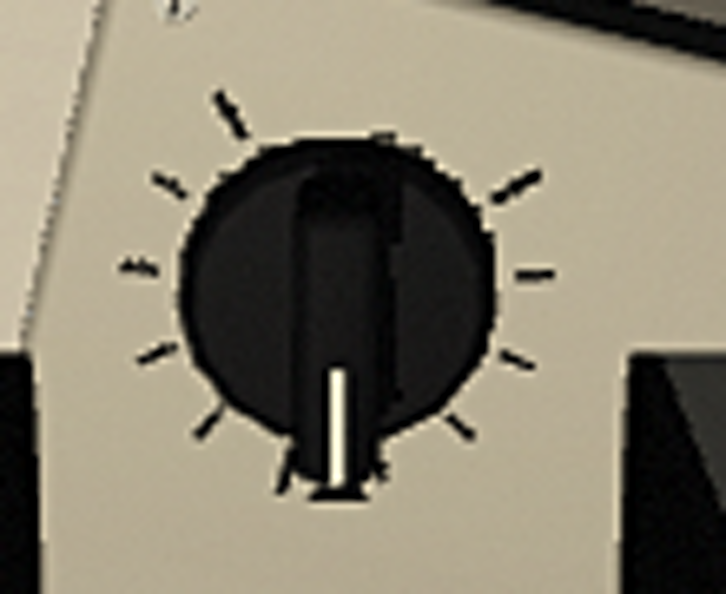

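```bash
python3 - <<'E'
from h import *
togo([.4734,.2807,.14],1.249)
E
```

```text
clock 6.025 tcp [0.3679 0.232  0.2119] yaw_y 1.5049 gap 0.042 F [ 0.41 -0.24 -0.4 ] j [ 0.378  0.053 -0.323  1.198 -0.     0.444]
togo [0.0716 0.0557 0.1023] [ 0.2559 -0.0021  0.0018]
```

Emit:
drive_tool:
  moves:
    - [[0.02,0.018,0.034,0.08,0,0,115],[0.045,0.037,0.068,0.17,0,0,115],[0.071,0.056,0.102,0.256,0,0,115],[0.071,0.056,0.102,0.256,0,0,115],[0.071,0.056,0.102,0.256,0,0,115]]

```text
clock: 6.65
tcp_pos: [0.4725, 0.2806, 0.1398]
orientation: [0.696, 0.112, 0.699, -0.114]
wrist_force: [-0.1, 0.3, 0.7]
finger_gap: 0.0465
```

```bash
python3 - <<'E'
from h import *
s=readout.get_state(); im=cams.read_camera('wrist'); cv2.imwrite('pics/w5.png',im)
togo([.4734,.2807,.068],1.249,s);p=wristp(s); q=proj(p,b2w(BASE,[[-.065,-.058,.065],[-.032,.012,.0835],[-.008,.012,.0835],[-.032,.012,.0595],[-.02,.037,.058]])); print(q.round(1))
for a in q: cv2.circle(im,(int(a[0]*1),int(a[1])),2,(0,0,255),-1)
cv2.imwrite('pics/w5c.png',cv2.resize(im[180:380,200:440],None,fx=3,fy=3,interpolation=cv2.INTER_CUBIC))
np.savez('w5.npz',R=p['R'],t=p['t'])
E
```

```text
clock 6.65 tcp [0.4725 0.2806 0.1398] yaw_y 1.2493 gap 0.0465 F [-0.09  0.31  0.69] j [ 0.39   0.313 -0.184  1.08  -0.     0.712]
togo [0.0718 0.0006 0.0011] [ 0.0002 -0.0037  0.0037]
[[215.1 147.2]
 [320.2 202.4]
 [320.2 237.8]
 [320.2 193.5]
 [354.9 209.3]]
```

View pics/w5c.png

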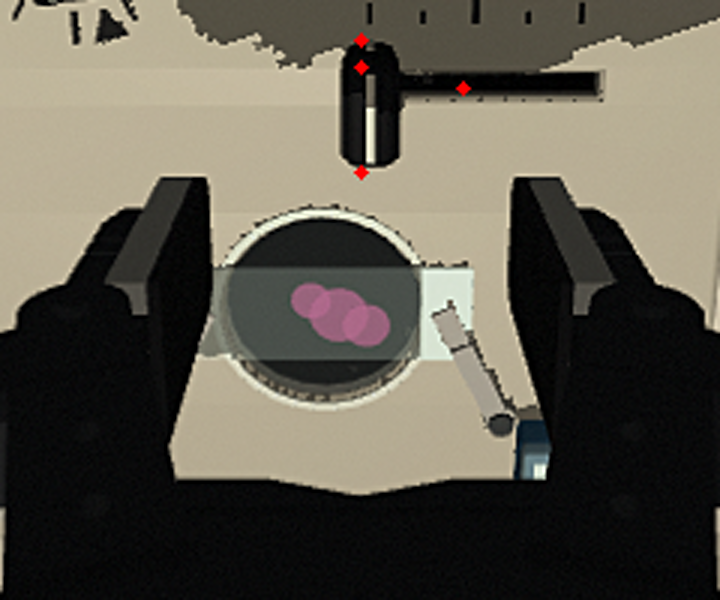

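Emit:
drive_tool:
  moves:
    - [[0.03,0.002,0,0,0,0,115],[0.06,0.002,0,0,0,0,115],[0.073,0.002,0,0,0,0,115],[0.073,0.002,0,0,0,0,160],[0.073,0.002,0,0,0,0,200]]
  squeeze: 40

```text
clock: 7.32
tcp_pos: [0.4738, 0.2828, 0.0691]
orientation: [0.698, 0.113, 0.698, -0.114]
wrist_force: [-0.1, 0.6, 0.0]
finger_gap: 0.0188
```

```bash
python3 - <<'E'
from h import *
s=readout.get_state(); im=cams.read_camera('wrist'); cv2.imwrite('pics/w6.png',im)
togo([.4734,.2807,.068],1.249,s)
cv2.imwrite('pics/w6c.png',cv2.resize(im[150:350,200:440],None,fx=3,fy=3,interpolation=cv2.INTER_CUBIC))
E
```

```text
clock 7.325 tcp [0.4738 0.2828 0.0691] yaw_y 1.2493 gap 0.0188 F [-0.14  0.61  0.04] j [ 0.393  0.372 -0.286  0.914 -0.     0.714]
togo [ 0.0011 -0.0021  0.0003] [ 0.0003 -0.0009  0.0012]
```

View pics/w6c.png

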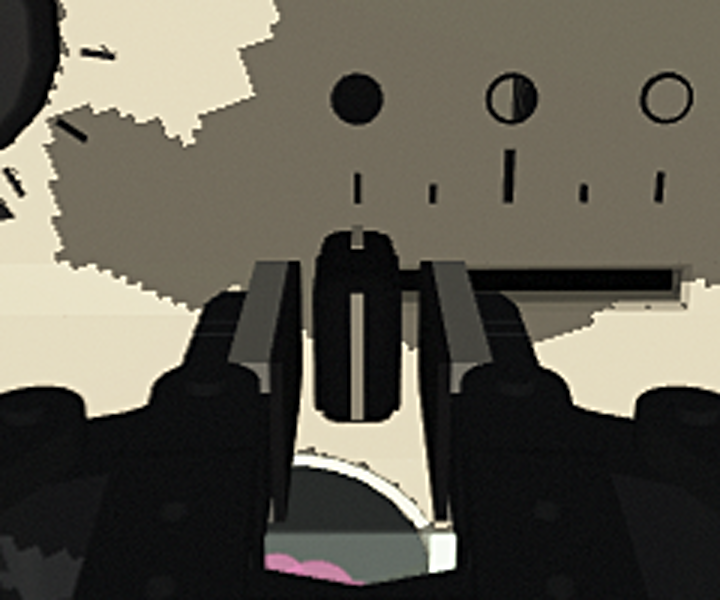

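Emit:
drive_tool:
  moves:
    - [[0,0,0,0,0,0,255],[0,0,0,0,0,0,255],[0,0,0,0,0,0,255],[0,0,0,0,0,0,255],[0,0,0,0,0,0,255]]
  squeeze: 60

```text
clock: 8.0
tcp_pos: [0.4741, 0.283, 0.0695]
orientation: [0.698, 0.113, 0.698, -0.113]
wrist_force: [-1.4, -2.7, 6.0]
finger_gap: 0.0101
```

Emit:
drive_tool:
  moves:
    - [[0,0.005,0,0,0,0,255],[0,0.01,0,0,0,0,255],[0,0.015,0,0,0,0,255],[0,0.02,0,0,0,0,255],[0,0.02,0,0,0,0,255]]

```text
clock: 8.62
tcp_pos: [0.4803, 0.3019, 0.0696]
orientation: [0.698, 0.112, 0.698, -0.114]
wrist_force: [-2.5, -5.6, 5.7]
finger_gap: 0.0104
```

```bash
python3 - <<'E'
from h import *
s=readout.get_state(); im=cams.read_camera('wrist'); cv2.imwrite('pics/w7.png',im)
togo([.4738,.2828,.069],1.249,s)
cv2.imwrite('pics/w7c.png',cv2.resize(im[150:350,200:440],None,fx=3,fy=3,interpolation=cv2.INTER_CUBIC))
E
```

```text
clock 8.625 tcp [0.4803 0.3019 0.0696] yaw_y 1.2495 gap 0.0104 F [-2.54 -5.55  5.72] j [ 0.42   0.398 -0.244  0.93  -0.001  0.742]
togo [ 0.0006 -0.0202 -0.0001] [ 0.0005 -0.0002  0.0018]
```

View pics/w7c.png

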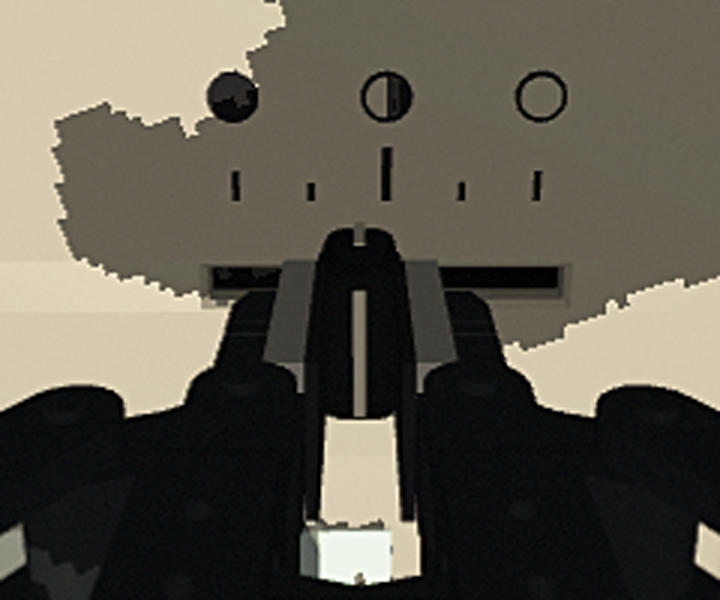

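Emit:
drive_tool:
  moves:
    - [[0,0.002,0,0,0,0,255],[0,0.0045,0,0,0,0,255],[0,0.0045,0,0,0,0,255],[0,0.0045,0,0,0,0,255],[0,0.0045,0,0,0,0,255]]

```text
clock: 9.3
tcp_pos: [0.4815, 0.3055, 0.0695]
orientation: [0.698, 0.112, 0.698, -0.114]
wrist_force: [-2.1, -6.2, 5.7]
finger_gap: 0.0106
```

Emit:
drive_tool:
  moves:
    - [[0,0,0,0,0,0,255],[0,0,0,0,0,0,255],[0,0,0,0,0,0,255],[0,0,0,0,0,0,255],[0,0,0,0,0,0,255]]

```text
clock: 9.93
tcp_pos: [0.4813, 0.305, 0.0695]
orientation: [0.698, 0.111, 0.698, -0.115]
wrist_force: [-2.7, -5.9, 6.4]
finger_gap: 0.0101
```

```bash
python3 - <<'E'
from h import *
s=readout.get_state(); im=cams.read_camera('wrist'); cv2.imwrite('pics/w8.png',im)
togo([.4738,.2828,.069],1.249,s); print(s['qvel'].round(4))
cv2.imwrite('pics/w8c.png',cv2.resize(im[150:350,200:440],None,fx=3,fy=3,interpolation=cv2.INTER_CUBIC))
a=cams.read_camera('scene'); cv2.imwrite('pics/s8.png',cv2.resize(a[175:325,205:405],None,fx=4,fy=4,interpolation=cv2.INTER_CUBIC))
a=cams.read_camera('side'); cv2.imwrite('pics/d8.png',cv2.resize(a[155:305,215:415],None,fx=4,fy=4,interpolation=cv2.INTER_CUBIC))
E
```

```text
clock 9.925 tcp [0.4813 0.305  0.0695] yaw_y 1.2489 gap 0.0101 F [-2.66 -5.92  6.44] j [ 0.426  0.404 -0.235  0.935 -0.004  0.748]
togo [ 0.0007 -0.0234 -0.0001] [-0.0001 -0.0001  0.0053]
[-0.0008  0.0006 -0.0006 -0.0003  0.0015 -0.0013]
```

View pics/w8c.png

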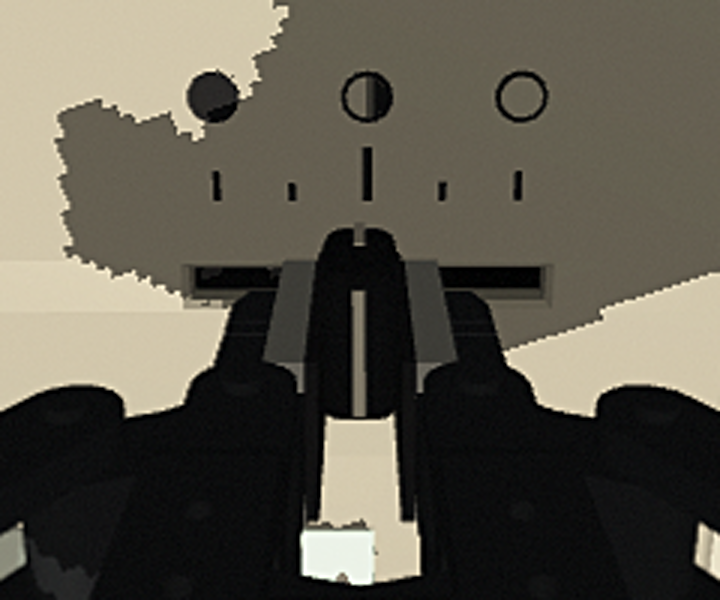

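View pics/s8.png

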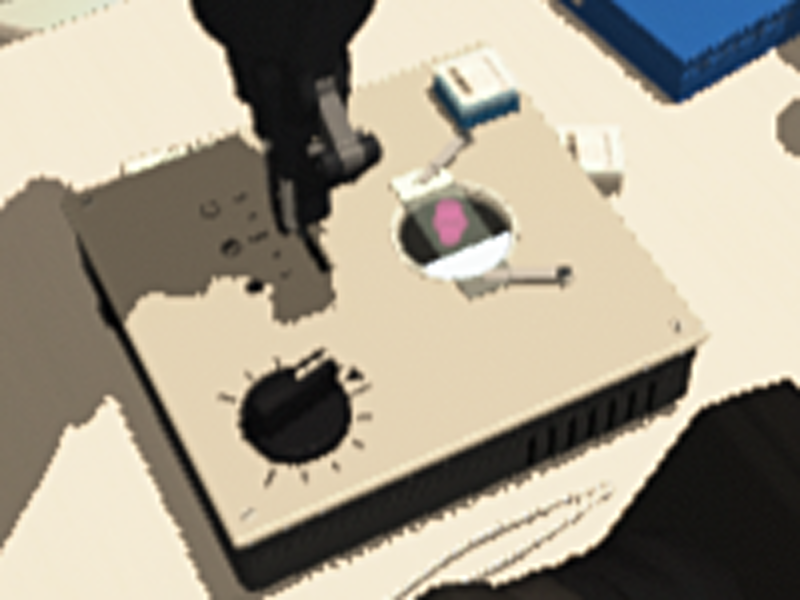

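View pics/d8.png

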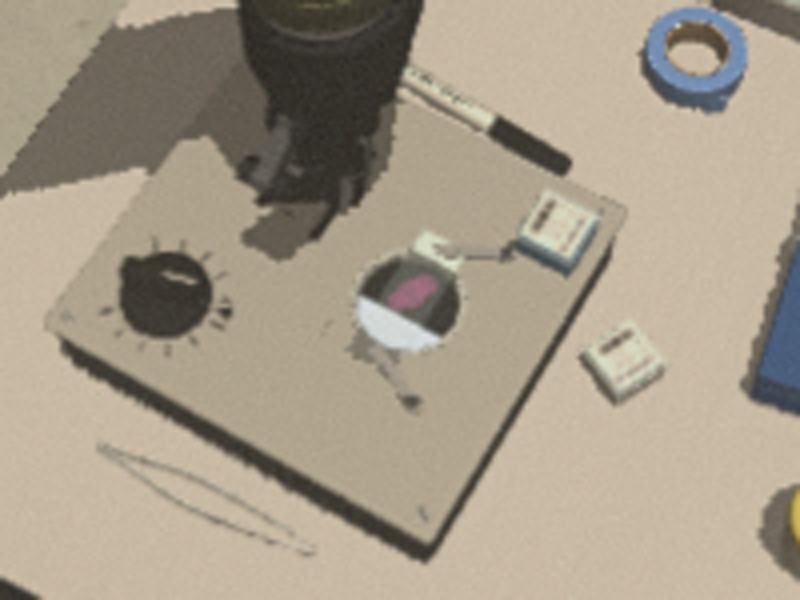

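Emit:
drive_tool:
  moves:
    - [[0,0.002,0,0,0,0,255],[0,0.002,0,0,0,0,255],[0,0.002,0,0,0,0,255],[0,0.002,0,0,0,0,255],[0,0.002,0,0,0,0,255]]

```text
clock: 10.7
tcp_pos: [0.4817, 0.3063, 0.0695]
orientation: [0.698, 0.111, 0.698, -0.116]
wrist_force: [-3.3, -7.1, 6.3]
finger_gap: 0.0103
```

```bash
python3 - <<'E'
from h import *
s=readout.get_state(); im=cams.read_camera('wrist'); cv2.imwrite('pics/w9.png',im)
togo([.4738,.2828,.069],1.249,s); print(s['qvel'].round(4))
cv2.imwrite('pics/w9c.png',cv2.resize(im[150:350,200:440],None,fx=3,fy=3,interpolation=cv2.INTER_CUBIC))
ps=cams.camera_params('scene')
for v in (1.9,2.1,2.3):
  a=2.356-v; X=b2w(BASE,[[-.065+.02*np.cos(a),-.058+.02*np.sin(a),.085],[-.065,-.058,.085]]); print(v,((proj(ps,X)-[205,175])*4).round(0).tolist())
E
```

```text
clock 10.7 tcp [0.4817 0.3063 0.0695] yaw_y 1.2487 gap 0.0103 F [-3.32 -7.07  6.26] j [ 0.428  0.407 -0.23   0.938 -0.005  0.751]
togo [ 0.0007 -0.0247 -0.0001] [-0.0003  0.      0.0071]
[-0.0004 -0.0003  0.0001 -0.0006  0.0003  0.001 ]
1.9 [[320.0, 346.0], [289.0, 378.0]]
2.1 [[327.0, 351.0], [289.0, 378.0]]
2.3 [[333.0, 357.0], [289.0, 378.0]]
```

View pics/w9c.png

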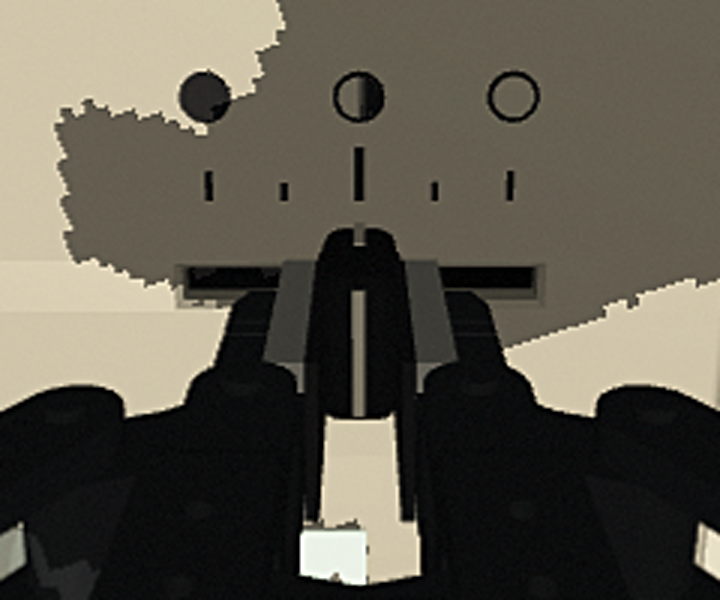

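The index line (column 360) now stands above the long half-way stroke (column 359), and the arm is still. In the scene picture the dial pointer's tip is at about (326, 350), against (327, 351) predicted for 2.10 rad. I'm handing in.

```bash
python3 -c "
from workcell import env, readout
print(env.hand_in()); s=readout.get_state(); print(s['clock'],s['tcp_pos'],s['wrist_force'])"
```

```text
the job is handed in; nothing more can be done
None
the job is handed in; nothing more can be done
```

The job is handed in: the dial stands at the triangle and is let go, and the gripper still holds the shutter tab at half-way. No verdict was reported.

- **Dial:** I gripped the bar and turned it about 1.20 rad clockwise. After release, the wrist picture showed the white pointer on the triangle. A later scene picture agreed, with the tip at about (326, 350) against (327, 351) predicted for 2.10 rad.
- **Shutter:** I gripped the tab at 60 N squeeze and drew it left. The first stop came out about 1.3 mm short, so I moved it on by 2 mm. In the last picture the index line stood above the long half-way line to within about 0.2 mm. The wrist felt about 7.8 N sideways, close to the 7 N spring, and the arm was at rest. The travel stayed near or below 25 mm throughout, well short of the 38 mm limit.
- **Other things:** in the scene and side pictures taken just before the final 2 mm move, the tweezers, marker and both boxes were where they started. I judged this by eye rather than measuring it. The marker was partly hidden behind the gripper.
- **Disagreement:** my fitted light-base position was about 2 mm off at the tab in the wrist view, so I centred the grip on the tab as seen there. The clock read about 10.7 s at the last check.

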